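# Make up a tea set and a wine set in their gift boxes

### The job

Make up today's two gift boxes from the stock of finished ware on the bench. Tea set, in the dark box: the green caddy in the wide middle bay, with the green cup and the green pitcher in the narrow bays on either side of it (either way round); wine set, in the pale box: the white flask in the wide bay and the white cup in the narrow one. Set every piece down gently, standing upright on the floor of its bay, and leave the brown bowl, the blue cup and the terracotta vase standing where they are.

Things in the scene. Friction and masses are not known exactly. Their poses are not given: they have to be found in the camera images.
- tea_box: dark walnut gift-box base, fixed to the bench, for the tea set: a low tray 272 mm (its x) by 102 mm (its y) with three bays in a row along x, lined with grey felt. Origin: centre of the underside; z up. Floor 5 mm thick; rim and partitions 5 mm thick, tops 13 mm above the bench. Wide middle bay 96 x 92 mm, centred at x = 0; two narrow end bays 78 x 92 mm, centred at x = -92 and x = +92 mm; all at y = 0. Found on the left or the right of the stock
- wine_box: pale wood gift-box base, fixed to the bench, for the wine set: a low tray 187 mm (its x) by 102 mm (its y) with two bays in a row along x, lined with grey felt. Origin: centre of the underside; z up. Floor 5 mm thick; rim and partition 5 mm thick, tops 13 mm above the bench. Wide bay 96 x 92 mm, centred at x = -40.5 mm; narrow bay 76 x 92 mm, centred at x = +50.5 mm; both at y = 0. Found on the other side of the stock from the tea box
- green_caddy_mid (a point): jade-green lidded tea caddy: straight-sided jar 64 mm across (foot 58 mm), 72 mm high with its fixed lid and small knob; sides straight from 4 to 52 mm up. About 300 g. Round, so its yaw does not matter. Upright at the start on the bench. This point is on its vertical axis, half-way up; z is up.
- green_cup_mid (a point): jade-green open teacup without handle: 54 mm across (foot 46 mm), 54 mm high, wall 4 mm, straight sides from 14 mm up. About 130 g. Round, so its yaw does not matter. Upright at the start on the bench. This point is on its vertical axis, half-way up; z is up.
- green_pitcher_mid (a point): jade-green open tea pitcher: round body 56 mm across (foot 50 mm), 62 mm high, wall 4 mm, straight sides from 14 mm up; a loop handle on its +x side reaches 50 mm from the axis (between 17 and 54 mm up), a small pouring lip on its -x side reaches 40 mm (at the rim). Grip it across its y. About 200 g. Upright at the start on the bench. This point is on its vertical axis, half-way up; z is up.
- white_flask_mid (a point): white wine flask: straight-sided body 62 mm across (foot 56 mm), straight from 4 to 46 mm up, then a shoulder and a narrow neck 19 mm across with a flared dark mouth; 74 mm high. About 280 g. Round, so its yaw does not matter. Upright at the start on the bench. This point is on its vertical axis, half-way up; z is up.
- white_cup_mid (a point): white open wine cup without handle: 52 mm across (foot 44 mm), 50 mm high, wall 4 mm, straight sides from 14 mm up. About 120 g. Round, so its yaw does not matter. Upright at the start on the bench. This point is on its vertical axis, half-way up; z is up.
- brown_bowl_mid (a point): dark brown open tea bowl, flared, 66 mm across the rim, 46 mm high; not ordered, stays where it is. Round, so its yaw does not matter. Upright at the start on the bench. This point is on its vertical axis, half-way up; z is up.
- blue_cup_mid (a point): dark blue open cup, 54 mm across, 52 mm high; not ordered, stays where it is. Round, so its yaw does not matter. Upright at the start on the bench. This point is on its vertical axis, half-way up; z is up.
- clay_vase_mid (a point): terracotta bud vase, belly 60 mm across, narrow neck, 68 mm high; not ordered, stays where it is. Round, so its yaw does not matter. Upright at the start on the bench. This point is on its vertical axis, half-way up; z is up.

How it is judged (in metres and radians):
At the end, for the whole second after the job is handed in: Dark box: caddy in the middle bay, cup and pitcher in the end bays; pale box: flask in the wide bay, cup in the narrow. Each upright (0.1 rad) on the bay floor (4 mm), within 20 mm (wide bays) or 18 mm (narrow) of the bay centre along the row, 26 mm across it; released, at rest (x of green_caddy_mid in the frame of tea_box between -0.02 and 0.02 m and y of green_caddy_mid in the frame of tea_box between -0.026 and 0.026 m and z of green_caddy_mid in the frame of tea_box between 0.037 and 0.045 m and angle between each of green_caddy_mid, green_cup_mid, green_pitcher_mid, white_flask_mid, white_cup_mid's own z axis and vertical below 0.1 rad and linear speed of each of green_caddy, green_cup, green_pitcher, white_flask, white_cup below 0.02 m/s and (x of green_cup_mid in the frame of tea_box between -0.11 and -0.074 m or x of green_cup_mid in the frame of tea_box between 0.074 and 0.11 m) and y of green_cup_mid in the frame of tea_box between -0.026 and 0.026 m and z of green_cup_mid in the frame of tea_box between 0.028 and 0.036 m and (x of green_pitcher_mid in the frame of tea_box between -0.11 and -0.074 m or x of green_pitcher_mid in the frame of tea_box between 0.074 and 0.11 m) and y of green_pitcher_mid in the frame of tea_box between -0.026 and 0.026 m and z of green_pitcher_mid in the frame of tea_box between 0.032 and 0.04 m and x of white_flask_mid in the frame of wine_box between -0.0605 and -0.0205 m and y of white_flask_mid in the frame of wine_box between -0.026 and 0.026 m and z of white_flask_mid in the frame of wine_box between 0.038 and 0.046 m and x of white_cup_mid in the frame of wine_box between 0.0325 and 0.0685 m and y of white_cup_mid in the frame of wine_box between -0.026 and 0.026 m and z of white_cup_mid in the frame of wine_box between 0.026 and 0.034 m); the robot touches nothing.
It fails at once if a stock piece that is not in the order is shifted more than 25 mm or tipped over (distance of any of brown_bowl_mid, blue_cup_mid, clay_vase_mid from where it was at the start of the episode above 0.025 m or angle between any of brown_bowl_mid, blue_cup_mid, clay_vase_mid's own z axis and vertical above 0.35 rad).
It fails at once if a piece is dropped (falling free from more than about 25 mm above where it would stand) ((height (world z) of green_cup_mid above 0.052 m and contact force between the fingers and green_cup below 0.02 N and linear speed of green_cup above 0.3 m/s) or (height (world z) of green_pitcher_mid above 0.056 m and contact force between the fingers and green_pitcher below 0.02 N and linear speed of green_pitcher above 0.3 m/s) or (height (world z) of green_caddy_mid above 0.061 m and contact force between the fingers and green_caddy below 0.02 N and linear speed of green_caddy above 0.3 m/s) or (height (world z) of white_flask_mid above 0.062 m and contact force between the fingers and white_flask below 0.02 N and linear speed of white_flask above 0.3 m/s) or (height (world z) of white_cup_mid above 0.05 m and contact force between the fingers and white_cup below 0.02 N and linear speed of white_cup above 0.3 m/s)).
It also fails if it takes over 134 s, if anything falls off the work surface, if the arm or the gripper's body presses on something with over 40 N, if the wrist force passes 120 N, or if a joint passes its speed limit or range.

### The arm

A 7-joint arm with a two-finger parallel gripper is mounted at the origin on the work surface. World frame = base frame: x ahead of the robot, y to its left, z up, the work surface at z = 0. Lengths are in mm, angles in rad, forces in N, time in s.
With the tool pointing down it reaches from about 400 to 850 mm from the base axis. Payload 10.4 kg.
Tool frame: the origin (TCP) lies midway between the tips of the shut fingers; the grasp point (between the pads) lies 19 mm behind it; z points along the fingers, y is the line along which they close (so a half turn about z gives the same grasp; the last joint's range is limited). The gripper opens to 87 mm and grips with 3 to 60 N. Pads are 19 mm wide; open, the fingers measure 117 mm over their backs; the gripper's body (75 mm by 190 mm) begins 51 mm behind the grasp point.
Start: joints at [-0.023, 0.332, -0.065, 1.46, 0.022, 1.35, -0.088], TCP at [625.022, 0.018, 222.576] pointing down, gripper open.
Joint ranges: [-2.6, 2.6], [-0.5, 2.12], [-1.47, 1.34], [0.16, 2.42], [-1.27, 4.41], [0.06, 2.06], [-2.6, 2.6]. Speed limits (rad/s): [2.22, 2.22, 2.79, 2.79, 3.14, 3.14, 3.14].

### API

Orientations are given as [roll, pitch, yaw] about the fixed x, y, z axes, in that order (R = Rz(yaw) Ry(pitch) Rx(roll)).
In Python, from cell import read_state, read_camera, finish_job gives the robot as it stands.
- The arm moves only by the tool play_rows, never from a script. Its arguments are lists of equal length, an entry for each row: "gripper": the finger opening in m, from 0 to 0.087; "linear": the shift along the tool's x, y, z in m, a list of three; "turn": the turn about the tool's z in rad. In form: {"gripper": [gripper, ...], "linear": [[dx, dy, dz], ...], "turn": [turn, ...]}. A call has 1 to 12 rows; each row is the pose to reach, as a shift and turn from the pose commanded when the call began, along the tool's axes at that moment; what a row does not reach only later rows make up. A row lasts 1/10 s, in which the tool goes at most 50 mm and 8.59 degrees, less where a joint would pass 70% of its speed; a pose out of reach is approached as far as the arm can. A call with a gripper value outside its range is refused whole. The fingers move at their own pace and stop on an object; "force" is the grip in N (left out, the last holds). Time passes only in rows, so rows that repeat a pose let the fingers close. It gives the time, the measured TCP pose, the force, the opening and the grip force at its end, in the units of the state.
- read_state(): the state, without advancing time (a new reading comes with each control period).
- read_camera(name): name is "scene" or "side" or "wrist"; returns a dict with "pixels" (480x640x3 uint8, blue, green, red), "fx", "fy", "cx", "cy" (pixels), "world_to_cam" (4x4, takes a point from world to camera coordinates); the wrist camera has in their place "hand_eye" (4x4, takes a point from camera to tool coordinates, whose origin is the TCP and whose axes are the flange's). Camera axes: x right, y down, z forward; pixel columns grow to the right and rows downward; lengths in mm; the calibration is good to about 2 mm. A picture is of the moment at which its call begins: read the wrist's pose just before it. There is no depth.
- finish_job(): hands the job in; it is judged then, once.
The state is a dict: "clock": time; "q": joint angles; "qd": joint speeds; "effort": joint torques, N m; "eef_pos": TCP position; "ee_rot": TCP orientation; "wrist_force": force on the tool from outside, world axes, zero at the start; "torque": the same for the moment, N m; "opening": finger opening in mm; "grip_force": force on a finger pad.
Only numpy, scipy, OpenCV 4.12 (cv2) and the standard library are available. Lean on these libraries where they do the work, as an engineer would, in place of code of your own. Each camera call takes 0.05 s, during which the arm holds its last target. There are 200 camera calls.

## Working session

There is one attempt and no reset: what is moved stays moved. The work goes in short steps, Python scripts to look and compute and a tool call to move; the robot and the scene stay as the last step left them, time stands still between calls to the robot, and variables do not carry over. Pictures are saved under pics/ and viewed, at most 14 in all, crops included, and the job is handed in when it is done.

Besides the shell and the picture viewer there is one more tool, called after "Request:" by a JSON object that holds its "fn" and its "kwargs". play_rows: Moves the arm, as the interface text tells. Its arguments: {"type":"object","properties":{"gripper":{"type":"array"},"linear":{"type":"array"},"turn":{"type":"array"},"force":{"type":"number"}},"required":["gripper","linear","turn"]}

```bash
ls; mkdir -p pics; python3 - <<'E'
from cell import *
import cv2
print(read_state())
for n in ("scene","side"):
    c=read_camera(n); cv2.imwrite(f"pics/{n}0.png",c["pixels"]); print(n,c["fx"],c["fy"],c["cx"],c["cy"],c["world_to_cam"])
E
```

```text
pics
{'clock': 0.0, 'q': array([-0.02259475,  0.33284793, -0.06468812,  1.46094344,  0.02160391,
        1.34990092, -0.08849803]), 'qd': array([-0.00052707, -0.00027247,  0.00058832,  0.0007375 ,  0.00125385,
        0.00099873,  0.00071017]), 'effort': array([-1.20520472e-04, -6.23245955e+01,  2.44190963e-02, -3.89891267e+01,
       -6.13984605e-02,  3.97891912e-02,  1.87085252e-04]), 'eef_pos': array([ 6.24611483e+02, -1.79055471e-02,  2.21767852e+02]), 'ee_rot': array([-3.14019050e+00,  7.36730809e-05,  1.57080376e+00]), 'wrist_force': array([ 0.46739509, -0.46374776, -0.63695499]), 'torque': array([-0.01181754, -0.0193608 , -0.02785834]), 'grip_force': 0.0, 'opening': 86.9062848820397}
scene 447.2010033864103 447.2010033864103 321.24054546075286 242.6762292469542 [[-5.04628239e-01  8.63332520e-01 -2.70199026e-03  2.75152774e+02]
 [ 7.39296616e-01  4.30507231e-01 -5.17787638e-01 -3.84811042e+02]
 [-4.45859679e-01 -2.63287836e-01 -8.55504916e-01  1.15831513e+03]
 [ 0.00000000e+00  0.00000000e+00  0.00000000e+00  1.00000000e+00]]
side 462.0660825769564 462.0660825769564 324.36777440906405 244.08728427592004 [[-8.63902595e-01 -5.03481464e-01  1.33687217e-02  4.65063449e+02]
 [-2.95279449e-01  4.84797490e-01 -8.23274827e-01  1.96788057e+02]
 [ 4.08022492e-01 -7.15176768e-01 -5.67485538e-01  6.02497194e+02]
 [ 0.00000000e+00  0.00000000e+00  0.00000000e+00  1.00000000e+00]]
```

View pics/scene0.png

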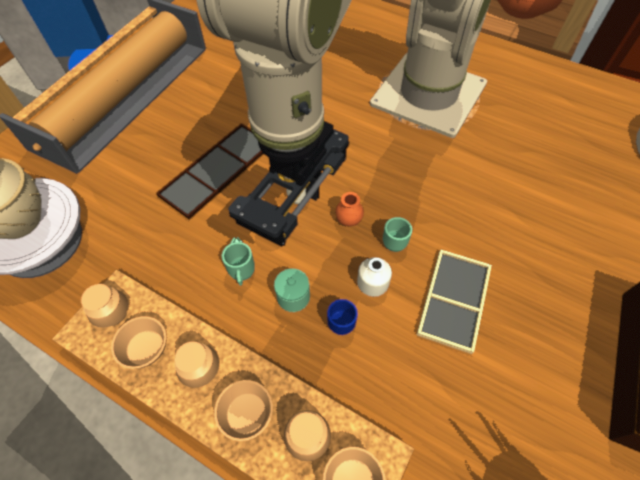

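View pics/side0.png

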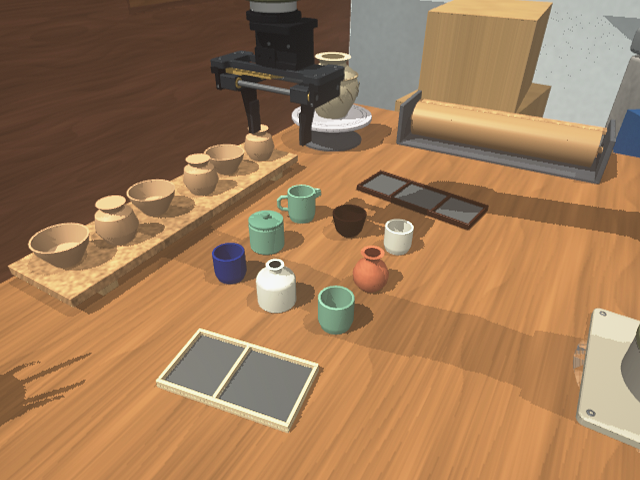

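Side view shows all pieces: green cup (336,310), vase (371,270), flask (276,287), white cup (398,237), bowl (349,221), caddy (266,232), pitcher (301,203), blue cup (229,263). The wine box is at bottom left and the tea box at top right. I'll crop for precise pixels.

```bash
python3 - <<'E'
import cv2
i=cv2.imread("pics/side0.png")
cv2.imwrite("pics/c1.png",cv2.resize(i[160:430,150:500],None,fx=2.2,fy=2.2,interpolation=cv2.INTER_CUBIC))
j=cv2.imread("pics/scene0.png")
cv2.imwrite("pics/c2.png",cv2.resize(j[115:365,150:500],None,fx=2.2,fy=2.2,interpolation=cv2.INTER_CUBIC))
E
```

```text
(no output)
```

View pics/c1.png

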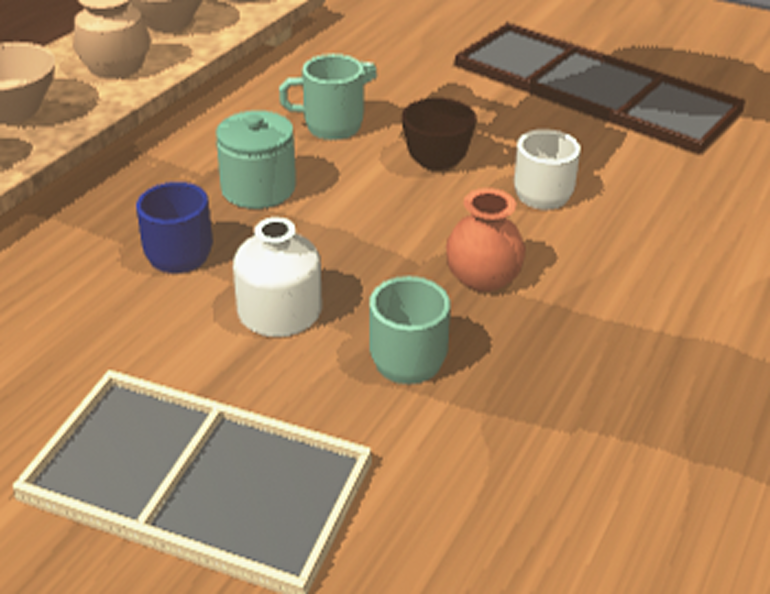

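View pics/c2.png

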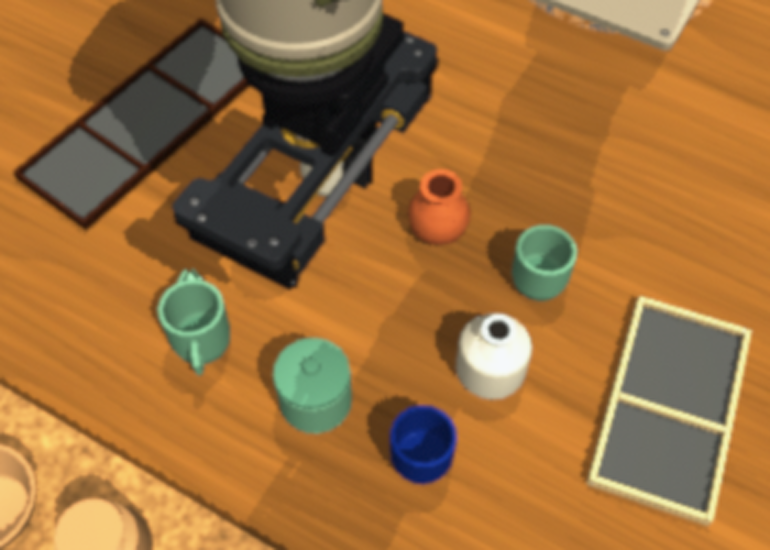

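Crops show everything clearly; the white cup sits behind the gripper in the scene view. The wine box's narrow bay is the left part in c1. I'll fit poses with the known heights.

```bash
cat > h.py <<'E'
import numpy as np
from scipy.optimize import least_squares
S=dict(K=(447.201,321.2405,242.676),T=np.array([[-5.04628239e-01,8.63332520e-01,-2.70199026e-03,2.75152774e+02],[7.39296616e-01,4.30507231e-01,-5.17787638e-01,-3.84811042e+02],[-4.45859679e-01,-2.63287836e-01,-8.55504916e-01,1.15831513e+03]]))
D=dict(K=(462.066,324.3678,244.0873),T=np.array([[-8.63902595e-01,-5.03481464e-01,1.33687217e-02,4.65063449e+02],[-2.95279449e-01,4.84797490e-01,-8.23274827e-01,1.96788057e+02],[4.08022492e-01,-7.15176768e-01,-5.67485538e-01,6.02497194e+02]]))
def proj(c,p):
    q=c["T"]@np.array([*p,1.]); f,cx,cy=c["K"]; return np.array([f*q[0]/q[2]+cx,f*q[1]/q[2]+cy])
E
python3 - <<'E'
from h import *
d=lambda u,v:np.array([150+u/2.2,160+v/2.2]); s=lambda u,v:np.array([150+u/2.2,115+v/2.2])
P=dict(gcup=(54,d(409,308),s(546,254)),pitch=(62,d(333,73),s(191,305)),caddy=(71,d(256,118),s(311,364)),flask=(74,d(275,231),s(498,328)),
wcup=(50,d(547,151),None),vase=(68,d(490,205),s(441,186)),bowl=(46,d(439,120),None),blue=(52,d(174,208),s(424,437)),
handle=(48,d(281,95),s(196,366)),lip=(61,d(375,70),s(188,275)))
for n,(z,a,b) in P.items():
    f=lambda x:np.concatenate([proj(D,(*x,z))-a]+([proj(S,(*x,z))-b] if b is not None else []))
    r=least_squares(f,[600,0]); print(n,r.x.round(1),r.fun.round(1))
def box(L,obs,g):
    C=[(-L/2,-51),(L/2,-51),(L/2,51),(-L/2,51)]
    def f(p):
        c,sn=np.cos(p[2]),np.sin(p[2]); o=[]
        for cam,k,px in obs:
            x,y=C[k]; o.append(proj(cam,(p[0]+c*x-sn*y,p[1]+sn*x+c*y,13))-px)
        return np.concatenate(o)
    r=least_squares(f,g,x_scale=[100,100,1]); print(r.x.round(3),r.fun.round(1))
# single-corner positions first
for n,px in dict(w=[(110,372),(371,451),(306,584),(17,488)],t=[(508,24),(743,101),(700,146),(457,58)]).items():
    for p in px: print(n,least_squares(lambda x:proj(D,(*x,13))-d(*p),[600,0]).x.round(0))
for p in [(640,298),(749,331),(712,520),(591,483),(203,20),(18,173),(85,226)]: print(p,least_squares(lambda x:proj(S,(*x,13))-s(*p),[600,0]).x.round(0))
E
```

```text
gcup [450.  122.5] [-0.9 -1.3  1.2 -1.7]
pitch [ 659.3 -115.4] [ 0.1 -1.8  0.8  0.1]
caddy [658.4   3.9] [-0.5  0.2 -0.2 -0.5]
flask [554.4 122.3] [ 0.1 -0.1  0.1  0.2]
wcup [ 446.3 -106.6] [-0. -0.]
vase [444.5   9.7] [-0.1 -0.2  0.1 -0.2]
bowl [ 547.8 -110. ] [0. 0.]
blue [657.9 112. ] [-1.2 -1.9  1.  -1.5]
handle [697.4 -83.5] [-1.  -3.9  1.7 -0.9]
lip [ 632.6 -138.6] [-1.5 -1.4  0.6 -1.7]
w [607. 241.]
w [425. 209.]
w [409. 305.]
w [588. 339.]
t [ 603. -380.]
t [ 338. -345.]
t [ 351. -242.]
t [ 614. -279.]
(640, 298) [428. 211.]
(749, 331) [411. 308.]
(712, 520) [592. 341.]
(591, 483) [613. 244.]
(203, 20) [ 339. -342.]
(18, 173) [ 605. -378.]
(85, 226) [ 621. -280.]
```

```bash
cat >> h.py <<'E'
def go(*wps):
    """wps: (x,y,z,psi) world; prints shift in current tool axes (m) and turn"""
    from cell import read_state
    s=read_state(); p=s["eef_pos"]; y0=s["ee_rot"][2]
    X=np.array([np.cos(y0),np.sin(y0),0]); Y=np.array([np.sin(y0),-np.cos(y0),0])
    print("clk",round(s["clock"],2),"pos",p.round(1),"rot",s["ee_rot"].round(3),"q",s["q"].round(2),"open",round(s["opening"],1),"F",s["wrist_force"].round(1),"grip",round(s["grip_force"],1))
    for w in wps:
        d=(np.array(w[:3])-p)/1000; print(w,"->",[round(float(v),4) for v in (X@d,Y@d,-d[2])],"turn",round(float(y0-w[3]),3))
E
python3 -c "
from h import *
go((658,4,120,-.134))"
```

```text
clk 0.1 pos [624.7   0.  221.8] rot [-3.14   0.     1.571] q [-0.02  0.33 -0.06  1.46  0.02  1.35 -0.09] open 87.1 F [-0.1 -0.4  0.3] grip 0.0
(658, 4, 120, -0.134) -> [0.004, 0.0333, 0.1018] turn 1.705
```

Request:
{"fn": "play_rows", "kwargs": {"gripper": [0.087,0.087,0.087,0.087,0.087,0.087,0.087,0.087,0.087,0.087,0.087,0.087], "linear": [[0.004,0.033,0.01],[0.004,0.033,0.02],[0.004,0.033,0.03],[0.004,0.033,0.04],[0.004,0.033,0.05],[0.004,0.033,0.06],[0.004,0.033,0.07],[0.004,0.033,0.07],[0.004,0.033,0.07],[0.004,0.033,0.07],[0.004,0.033,0.07],[0.004,0.033,0.07]], "turn": [0.14,0.28,0.42,0.56,0.71,0.86,1.0,1.15,1.3,1.45,1.6,1.705], "force": 25}}

```text
clock: 1.3
eef_pos: [657.7, 4.1, 152.1]
ee_rot: [3.141, 0.001, -0.14]
wrist_force: [-0.5, -0.4, 0.2]
opening: 87.2
grip_force: 0.0
```

```bash
python3 -c "
from h import *
from cell import *
import cv2
go((658,4,14,-.134))
c=read_camera('wrist'); print(c['fx'],c['cx'],c['cy'],c['hand_eye']); cv2.imwrite('pics/w1.png',c['pixels'])"
```

```text
clk 1.3 pos [657.7   4.1 152.1] rot [ 3.141e+00  1.000e-03 -1.400e-01] q [-0.23  0.45  0.21  1.47 -0.1   1.24 -1.72] open 87.2 F [-0.5 -0.4  0.2] grip 0.0
(658, 4, 14, -0.134) -> [0.0003, 0.0001, 0.1381] turn -0.006
347.7995419539145 327.76158584375014 238.49055034060234 [[-9.72532794e-04 -9.64401893e-01 -2.64439111e-01  7.30944484e+01]
 [ 9.99999499e-01 -8.75660763e-04 -4.84207536e-04  1.86873689e-01]
 [ 2.35411710e-04 -2.64439449e-01  9.64402262e-01 -1.61573270e+02]
 [ 0.00000000e+00  0.00000000e+00  0.00000000e+00  1.00000000e+00]]
```

View pics/w1.png

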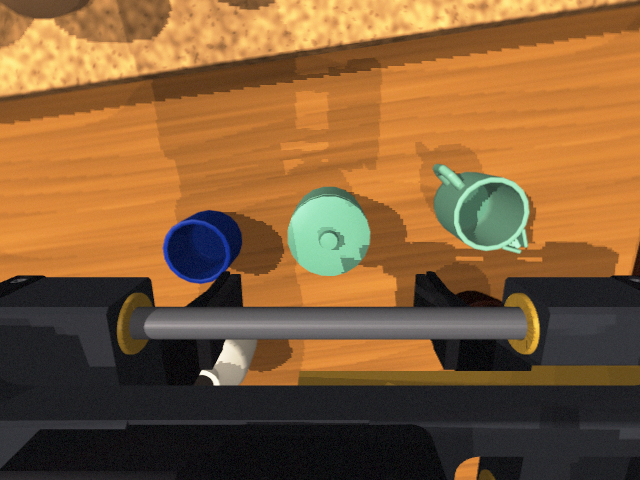

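The wrist view shows the caddy knob at (329,240), about 6 mm further in tool x than my fit. I'll average the two and grip.

Request:
{"fn": "play_rows", "kwargs": {"gripper": [0.087,0.087,0.087,0.087,0.087,0.087,0.05,0.05,0.05,0.05,0.05,0.05], "linear": [[0.004,0.0,0.03],[0.004,0.0,0.06],[0.004,0.0,0.09],[0.004,0.0,0.115],[0.004,0.0,0.13],[0.004,0.0,0.137],[0.004,0.0,0.137],[0.004,0.0,0.137],[0.004,0.0,0.137],[0.004,0.0,0.137],[0.004,0.0,0.137],[0.004,0.0,0.137]], "turn": [0,0,0,0,0,0,0,0,0,0,0,0], "force": 25}}

```text
clock: 2.55
eef_pos: [662.7, 3.4, 16.7]
ee_rot: [-3.141, -0.002, -0.134]
wrist_force: [0.1, -0.2, 6.9]
opening: 63.7
grip_force: 25.0
```

```bash
python3 -c "
from h import *
go((661,4,125,-.134),(476.5,-311.5,125,-.134))"
```

```text
clk 2.55 pos [662.7   3.4  16.7] rot [-3.141e+00 -2.000e-03 -1.340e-01] q [-0.21  0.59  0.19  1.56 -0.12  1.   -1.69] open 63.7 F [ 0.1 -0.2  6.9] grip 25.0
(661, 4, 125, -0.134) -> [-0.0018, -0.0003, -0.1083] turn -0.0
(476.5, -311.5, 125, -0.134) -> [-0.1424, 0.337, -0.1083] turn -0.0
```

Request:
{"fn": "play_rows", "kwargs": {"gripper": [0.05,0.05,0.05,0.05,0.05,0.05,0.05,0.05,0.05,0.05,0.05,0.05], "linear": [[0.0,0.0,-0.03],[0.0,0.0,-0.07],[0.0,0.0,-0.108],[-0.014,0.034,-0.108],[-0.031,0.074,-0.108],[-0.048,0.114,-0.108],[-0.065,0.154,-0.108],[-0.082,0.194,-0.108],[-0.099,0.234,-0.108],[-0.116,0.274,-0.108],[-0.132,0.312,-0.108],[-0.142,0.337,-0.108]], "turn": [0,0,0,0,0,0,0,0,0,0,0,0]}}

```text
clock: 3.75
eef_pos: [473.6, -314.4, 123.6]
ee_rot: [3.141, 0.001, -0.137]
wrist_force: [0.6, 0.2, -2.1]
opening: 63.7
grip_force: 25.0
```

```bash
python3 -c "
from h import *
from cell import *
import cv2
go((477,-311,23,-.134))
c=read_camera('wrist'); cv2.imwrite('pics/w2.png',c['pixels'])"
```

```text
clk 3.75 pos [ 473.6 -314.4  123.6] rot [ 3.141e+00  1.000e-03 -1.370e-01] q [ 0.2   0.29  0.37  1.75 -0.11  1.12 -1.11] open 63.7 F [ 0.6  0.2 -2.1] grip 25.0
(477, -311, 23, -0.134) -> [0.0029, -0.0038, 0.1006] turn -0.003
```

View pics/w2.png

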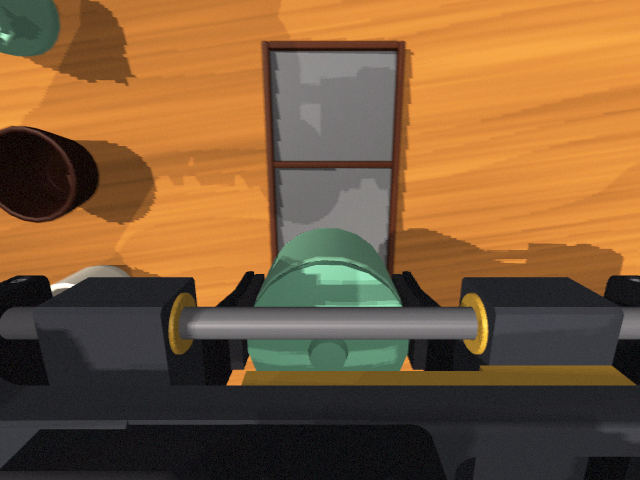

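The wrist view puts the partition at row 163 and the far rim at row 41, so the box centre is at about tool (+7,+4). The caddy sits +2.6 in the grip, so I shift +4 and lower.

Request:
{"fn": "play_rows", "kwargs": {"gripper": [0.05,0.05,0.05,0.05,0.05,0.05,0.05,0.05,0.08,0.08,0.08,0.08], "linear": [[0.004,0.001,0.02],[0.004,0.001,0.045],[0.004,0.001,0.07],[0.004,0.001,0.085],[0.004,0.001,0.092],[0.004,0.001,0.097],[0.004,0.001,0.1],[0.004,0.001,0.101],[0.004,0.001,0.101],[0.004,0.001,0.101],[0.004,0.001,0.101],[0.004,0.001,0.101]], "turn": [0,0,0,0,0,0,0,0,0,0,0,0]}}

```text
clock: 5.0
eef_pos: [480.3, -313.1, 22.9]
ee_rot: [3.141, -0.001, -0.134]
wrist_force: [0.8, 1.0, -0.4]
opening: 78.8
grip_force: 0.0
```

```bash
python3 -c "
from h import *
go((450,125,125,-.134))"
```

```text
clk 5.0 pos [ 480.3 -313.1   22.9] rot [ 3.141e+00 -1.000e-03 -1.340e-01] q [ 0.22  0.43  0.34  1.82 -0.17  0.92 -1.07] open 78.8 F [ 0.8  1.  -0.4] grip 0.0
(450, 125, 125, -0.134) -> [-0.0886, -0.4301, -0.1021] turn -0.0
```

```bash
python3 -c "
from h import *
go((661,-117,135,.70))"
```

```text
clk 5.0 pos [ 480.3 -313.1   22.9] rot [ 3.141e+00 -1.000e-03 -1.340e-01] q [ 0.22  0.43  0.34  1.82 -0.17  0.92 -1.07] open 78.8 F [ 0.8  1.  -0.4] grip 0.0
(661, -117, 135, 0.7) -> [0.1529, -0.2185, -0.1121] turn -0.834
```

Request:
{"fn": "play_rows", "kwargs": {"gripper": [0.08,0.08,0.087,0.087,0.087,0.087,0.087,0.087,0.087,0.087,0.087,0.087], "linear": [[0,0,-0.03],[0,0,-0.075],[0,0,-0.112],[0.025,-0.035,-0.112],[0.05,-0.07,-0.112],[0.075,-0.106,-0.112],[0.1,-0.142,-0.112],[0.125,-0.178,-0.112],[0.145,-0.207,-0.112],[0.153,-0.2185,-0.112],[0.153,-0.2185,-0.112],[0.153,-0.2185,-0.112]], "turn": [0,0,0,-0.13,-0.26,-0.4,-0.54,-0.68,-0.8,-0.834,-0.834,-0.834]}}

```text
clock: 6.2
eef_pos: [660.1, -118.7, 134.5]
ee_rot: [3.141, 0.001, 0.696]
wrist_force: [-0.2, -0.5, -0.1]
opening: 87.0
grip_force: 0.0
```

```bash
python3 -c "
from h import *
from cell import *
import cv2
go((661,-117,16,.7))
c=read_camera('wrist'); d=read_camera('side')
cv2.imwrite('pics/w3.png',np.hstack([cv2.resize(c['pixels'],None,fx=.625,fy=.625),cv2.resize(d['pixels'][120:320,300:567],(400,300))]))"
```

```text
clk 6.2 pos [ 660.1 -118.7  134.5] rot [3.141e+00 1.000e-03 6.960e-01] q [ 0.01  0.49  0.13  1.44 -0.07  1.22 -0.72] open 87.0 F [-0.2 -0.5 -0.1] grip 0.0
(661, -117, 16, 0.7) -> [0.0018, -0.0007, 0.1185] turn -0.004
```

View pics/w3.png

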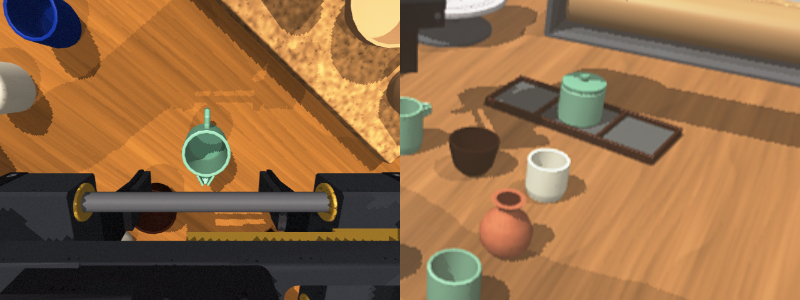

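Caddy stands in the middle bay; the pitcher is centred at about (330,246) in the wrist view with its handle aligned to tool x. Grip it.

Request:
{"fn": "play_rows", "kwargs": {"gripper": [0.087,0.087,0.087,0.087,0.087,0.087,0.045,0.045,0.045,0.045,0.045,0.045], "linear": [[0.003,0.001,0.03],[0.003,0.001,0.06],[0.003,0.001,0.085],[0.003,0.001,0.105],[0.003,0.001,0.114],[0.003,0.001,0.118],[0.003,0.001,0.118],[0.003,0.001,0.118],[0.003,0.001,0.118],[0.003,0.001,0.118],[0.003,0.001,0.118],[0.003,0.001,0.118]], "turn": [0,0,0,0,0,0,0,0,0,0,0,0], "force": 20}}

```text
clock: 7.5
eef_pos: [664.2, -115.9, 17.1]
ee_rot: [3.141, -0.001, 0.7]
wrist_force: [-1.0, -0.5, 3.1]
opening: 56.5
grip_force: 20.0
```

```bash
python3 -c "
from h import *
go((570,-324,125,-.134))"
```

```text
clk 7.5 pos [ 664.2 -115.9   17.1] rot [ 3.141e+00 -1.000e-03  7.000e-01] q [ 0.02  0.61  0.12  1.52 -0.08  1.01 -0.71] open 56.5 F [-1.  -0.5  3.1] grip 20.0
(570, -324, 125, -0.134) -> [-0.2061, 0.0985, -0.1079] turn 0.834
```

Request:
{"fn": "play_rows", "kwargs": {"gripper": [0.045,0.045,0.045,0.045,0.045,0.045,0.045,0.045,0.045,0.045,0.045,0.045], "linear": [[0,0,-0.03],[0,0,-0.07],[0,0,-0.108],[-0.025,0.012,-0.108],[-0.055,0.027,-0.108],[-0.085,0.041,-0.108],[-0.115,0.056,-0.108],[-0.145,0.07,-0.108],[-0.175,0.085,-0.108],[-0.197,0.096,-0.108],[-0.209,0.1015,-0.108],[-0.209,0.1015,-0.108]], "turn": [0,0,0,0.11,0.23,0.35,0.47,0.59,0.71,0.79,0.834,0.834]}}

```text
clock: 8.7
eef_pos: [568.1, -329.7, 124.3]
ee_rot: [3.141, 0.001, -0.137]
wrist_force: [-0.1, -0.4, -2.4]
opening: 56.5
grip_force: 20.0
```

```bash
python3 -c "
from h import *
from cell import *
import cv2
go((569.7,-328,23,-.134))
c=read_camera('wrist')
cv2.imwrite('pics/w4.png',c['pixels'])"
```

```text
clk 8.7 pos [ 568.1 -329.7  124.3] rot [ 3.141e+00  1.000e-03 -1.370e-01] q [ 0.19  0.48  0.35  1.51 -0.17  1.19 -1.13] open 56.5 F [-0.1 -0.4 -2.4] grip 20.0
(569.7, -328, 23, -0.134) -> [0.0014, -0.0019, 0.1013] turn -0.003
```

View pics/w4.png

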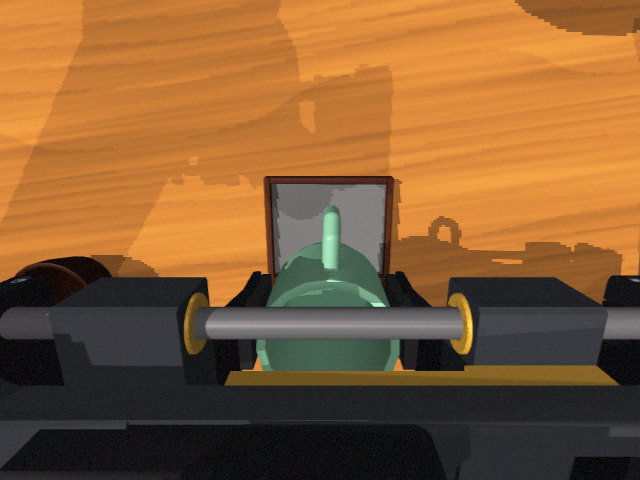

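Far rim at row 177, so the bay centre is about (+3.5,+1.5) mm; lower and release.

Request:
{"fn": "play_rows", "kwargs": {"gripper": [0.045,0.045,0.045,0.045,0.045,0.045,0.045,0.045,0.075,0.075,0.075,0.075], "linear": [[0.003,0.001,0.02],[0.003,0.001,0.045],[0.003,0.001,0.07],[0.003,0.001,0.085],[0.003,0.001,0.092],[0.003,0.001,0.097],[0.003,0.001,0.1],[0.003,0.001,0.102],[0.003,0.001,0.102],[0.003,0.001,0.102],[0.003,0.001,0.102],[0.003,0.001,0.102]], "turn": [0,0,0,0,0,0,0,0,0,0,0,0]}}

```text
clock: 9.95
eef_pos: [572.4, -329.6, 23.0]
ee_rot: [3.141, -0.001, -0.134]
wrist_force: [-0.7, 0.1, -0.5]
opening: 73.7
grip_force: 0.0
```

```bash
python3 -c "
from h import *
go((452,120,140,.175))"
```

```text
clk 9.95 pos [ 572.4 -329.6   23. ] rot [ 3.141e+00 -1.000e-03 -1.340e-01] q [ 0.21  0.59  0.32  1.57 -0.21  1.01 -1.11] open 73.7 F [-0.7  0.1 -0.5] grip 0.0
(452, 120, 140, 0.175) -> [-0.1795, -0.4294, -0.117] turn -0.309
```

Request:
{"fn": "play_rows", "kwargs": {"gripper": [0.075,0.08,0.087,0.087,0.087,0.087,0.087,0.087,0.087,0.087,0.087,0.087], "linear": [[0,0,-0.035],[0,0,-0.08],[0,0,-0.117],[-0.016,-0.039,-0.117],[-0.034,-0.081,-0.117],[-0.052,-0.124,-0.117],[-0.07,-0.167,-0.117],[-0.088,-0.21,-0.117],[-0.106,-0.253,-0.117],[-0.124,-0.296,-0.117],[-0.142,-0.339,-0.117],[-0.16,-0.382,-0.117]], "turn": [0,0,0,0,0,0,0,0,0,0,0,0]}}

```text
clock: 11.15
eef_pos: [464.1, 72.2, 140.1]
ee_rot: [-3.141, -0.001, -0.134]
wrist_force: [1.3, 0.4, 0.1]
opening: 87.2
grip_force: 0.0
```

Request:
{"fn": "play_rows", "kwargs": {"gripper": [0.087,0.087,0.087,0.087], "linear": [[-0.012,-0.03,0],[-0.02,-0.047,0],[-0.02,-0.047,0],[-0.02,-0.047,0]], "turn": [0,0,0,0]}}

```text
clock: 11.55
eef_pos: [451.4, 119.4, 139.8]
ee_rot: [3.142, -0.001, -0.134]
wrist_force: [-0.1, -0.4, 0.1]
opening: 87.1
grip_force: 0.0
```

```bash
cat >> h.py <<'E'
HE=np.array([[-9.72532794e-04,-9.64401893e-01,-2.64439111e-01,73.094],[9.99999499e-01,-8.75660763e-04,-4.84207536e-04,.18687],[2.35411710e-04,-2.64439449e-01,9.64402262e-01,-161.573]])
def wpix(u,v,h,z):
    """tool x,y (mm) of wrist pixel on a point at world height h, TCP height z"""
    d=HE[:,:3]@[(u-327.76)/347.8,(v-238.49)/347.8,1]; s=(z-h-HE[2,3])/d[2]; return (HE[:,3]+s*d)[:2].round(1)
E
python3 -c "
from h import *
from cell import *
import cv2
go((450,122,16,-.134))
c=read_camera('wrist'); d=read_camera('side')
cv2.imwrite('pics/w5.png',np.hstack([cv2.resize(c['pixels'],None,fx=.625,fy=.625),cv2.resize(d['pixels'][120:320,300:567],(400,300))]))"
```

```text
clk 11.55 pos [451.4 119.4 139.8] rot [ 3.142e+00 -1.000e-03 -1.340e-01] q [-0.41  0.05  0.05  1.97 -0.    1.12 -2.06] open 87.1 F [-0.1 -0.4  0.1] grip 0.0
(450, 122, 16, -0.134) -> [-0.0017, -0.0024, 0.1238] turn 0.0
```

View pics/w5.png

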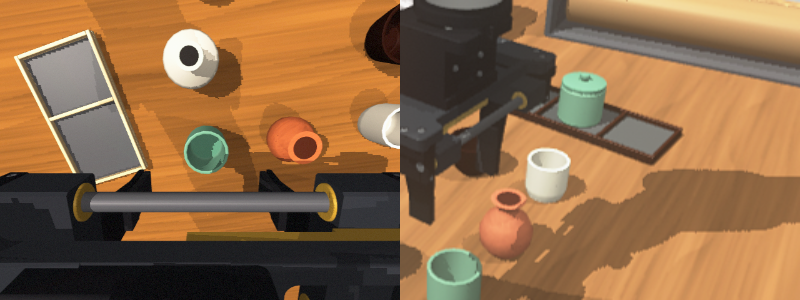

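Wrist view: cup rim ~(333,240), flask mouth ~(302,90), wine box to the left.

```bash
python3 -c "
from h import *
X=np.array([.991,-.1336]);Y=np.array([-.1336,-.991])
for n,u,v,h in [('cup',208,149,54),('flask',189,56,74),('w1',15,56,13),('w2',90,31,13),('w3',149,166,13),('part L',50,119,13),('part R',115,99,13)]:
    t=wpix(u/.625,v/.625,h,139.8); print(n,t,(np.array([451.4,119.4])+X*t[0]+Y*t[1]).round(1))"
```

```text
cup [5.3 3.8] [456.1 114.9]
flask [104.4 -15.2] [556.9 120.5]
w1 [ 113.  -233.6] [594.6 335.8]
w2 [ 140.7 -137.3] [609.2 236.7]
w3 [-30.6 -78.5] [431.6 201.3]
part L [  35.5 -205.2] [514. 318.]
part R [  61.3 -116.2] [527.7 226.4]
```

Request:
{"fn": "play_rows", "kwargs": {"gripper": [0.087,0.087,0.087,0.087,0.087,0.087,0.04,0.04,0.04,0.04,0.04,0.04], "linear": [[0.003,0.002,0.03],[0.003,0.002,0.06],[0.003,0.002,0.09],[0.003,0.002,0.11],[0.003,0.002,0.12],[0.003,0.002,0.124],[0.003,0.002,0.124],[0.003,0.002,0.124],[0.003,0.002,0.124],[0.003,0.002,0.124],[0.003,0.002,0.124],[0.003,0.002,0.124]], "turn": [0,0,0,0,0,0,0,0,0,0,0,0], "force": 20}}

```text
clock: 12.85
eef_pos: [454.1, 117.5, 15.9]
ee_rot: [-3.141, -0.001, -0.134]
wrist_force: [-0.1, -0.0, 3.5]
opening: 53.7
grip_force: 20.0
```

```bash
python3 -c "
from h import *
go((388,-303,125,-.134))"
```

```text
clk 12.85 pos [454.1 117.5  15.9] rot [-3.141e+00 -1.000e-03 -1.340e-01] q [-0.4   0.23  0.05  2.08 -0.02  0.84 -2.04] open 53.7 F [-0.1 -0.   3.5] grip 20.0
(388, -303, 125, -0.134) -> [-0.0093, 0.4256, -0.1091] turn -0.0
```

Request:
{"fn": "play_rows", "kwargs": {"gripper": [0.04,0.04,0.04,0.04,0.04,0.04,0.04,0.04,0.04,0.04,0.04,0.04], "linear": [[0,0,-0.03],[0,0,-0.07],[0,0,-0.108],[0,0.03,-0.108],[-0.001,0.07,-0.108],[-0.002,0.11,-0.108],[-0.003,0.15,-0.108],[-0.004,0.19,-0.108],[-0.005,0.23,-0.108],[-0.006,0.27,-0.108],[-0.007,0.31,-0.108],[-0.008,0.35,-0.108]], "turn": [0,0,0,0,0,0,0,0,0,0,0,0]}}

```text
clock: 14.05
eef_pos: [398.5, -229.9, 123.6]
ee_rot: [-3.141, -0.0, -0.134]
wrist_force: [0.4, 0.8, -0.9]
opening: 53.8
grip_force: 20.0
```

Request:
{"fn": "play_rows", "kwargs": {"gripper": [0.04,0.04,0.04,0.04], "linear": [[-0.001,0.04,0],[-0.002,0.07,0],[-0.002,0.076,0],[-0.002,0.076,0]], "turn": [0,0,0,0]}}

```text
clock: 14.45
eef_pos: [386.4, -304.0, 123.3]
ee_rot: [3.142, 0.001, -0.136]
wrist_force: [-0.4, 0.9, -1.2]
opening: 53.4
grip_force: 20.0
```

```bash
python3 -c "
from h import *
from cell import *
import cv2
go((388,-303,21,-.134))
c=read_camera('wrist')
cv2.imwrite('pics/w6.png',c['pixels'])"
```

```text
clk 14.45 pos [ 386.4 -304.   123.3] rot [ 3.142e+00  1.000e-03 -1.360e-01] q [ 0.09  0.12  0.52  1.95 -0.07  1.08 -1.07] open 53.4 F [-0.4  0.9 -1.2] grip 20.0
(388, -303, 21, -0.134) -> [0.0014, -0.0013, 0.1023] turn -0.002
```

View pics/w6.png

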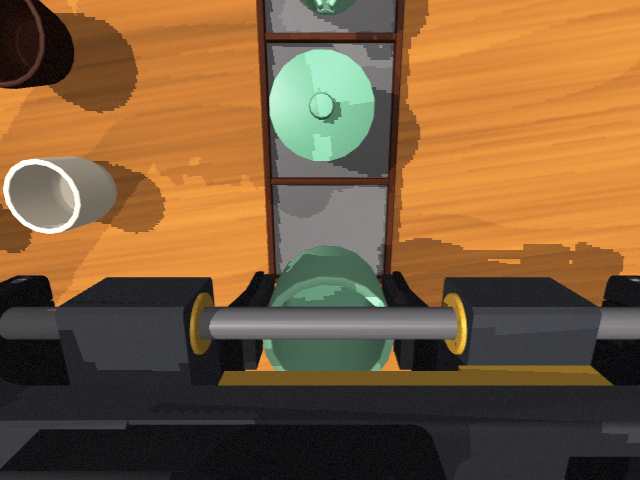

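Caddy is in the middle bay; the partitions are at rows 182 and 37, the knob at (321,105), and the white cup rim at (41,195).

```bash
python3 -c "
from h import *
for n,u,v,h in [('pnear',331,182,13),('pfar',333,38,13),('knob',321,105,77),('wcup',41,195,50)]: print(n,wpix(u,v,h,123.3))"
```

```text
pnear [44.   2.6]
pfar [144.    3.9]
knob [93.7 -3.6]
wcup [  39.4 -194.1]
```

Request:
{"fn": "play_rows", "kwargs": {"gripper": [0.04,0.04,0.04,0.04,0.04,0.04,0.04,0.04,0.075,0.075,0.075,0.075], "linear": [[0.002,0.001,0.02],[0.002,0.001,0.045],[0.002,0.001,0.07],[0.002,0.001,0.085],[0.002,0.001,0.092],[0.002,0.001,0.097],[0.002,0.001,0.1],[0.002,0.001,0.102],[0.002,0.001,0.102],[0.002,0.001,0.102],[0.002,0.001,0.102],[0.002,0.001,0.102]], "turn": [0,0,0,0,0,0,0,0,0,0,0,0]}}

```text
clock: 15.7
eef_pos: [389.0, -304.8, 21.8]
ee_rot: [3.142, -0.001, -0.134]
wrist_force: [0.3, -0.1, 0.1]
opening: 73.0
grip_force: 0.0
```

```bash
python3 -c "
from h import *
go((450,-113,140,.175))"
```

```text
clk 15.7 pos [ 389.  -304.8   21.8] rot [ 3.142e+00 -1.000e-03 -1.340e-01] q [ 0.13  0.29  0.5   2.03 -0.18  0.86 -0.98] open 73.0 F [ 0.3 -0.1  0.1] grip 0.0
(450, -113, 140, 0.175) -> [0.0348, -0.1982, -0.1182] turn -0.309
```

Request:
{"fn": "play_rows", "kwargs": {"gripper": [0.075,0.08,0.087,0.087,0.087,0.087,0.087,0.087,0.087,0.087,0.087,0.087], "linear": [[0,0,-0.035],[0,0,-0.08],[0,0,-0.118],[0.005,-0.03,-0.118],[0.012,-0.07,-0.118],[0.019,-0.11,-0.118],[0.026,-0.15,-0.118],[0.032,-0.185,-0.118],[0.035,-0.198,-0.118],[0.035,-0.198,-0.118],[0.035,-0.198,-0.118],[0.035,-0.198,-0.118]], "turn": [0,0,0,-0.06,-0.12,-0.18,-0.24,-0.3,-0.309,-0.309,-0.309,-0.309]}}

```text
clock: 16.9
eef_pos: [449.5, -114.8, 139.6]
ee_rot: [3.141, 0.0, 0.172]
wrist_force: [0.3, -0.7, -0.1]
opening: 87.1
grip_force: 0.0
```

```bash
python3 -c "
from h import *
from cell import *
import cv2
go((450,-113,16,.175))
c=read_camera('wrist'); d=read_camera('side')
cv2.imwrite('pics/w7.png',np.hstack([cv2.resize(c['pixels'],None,fx=.625,fy=.625),cv2.resize(d['pixels'][120:320,300:567],(400,300))]))"
```

```text
clk 16.9 pos [ 449.5 -114.8  139.6] rot [3.141 0.    0.172] q [-0.16  0.04  0.32  1.99 -0.01  1.12 -1.23] open 87.1 F [ 0.3 -0.7 -0.1] grip 0.0
(450, -113, 16, 0.175) -> [0.0008, -0.0017, 0.1236] turn -0.003
```

View pics/w7.png

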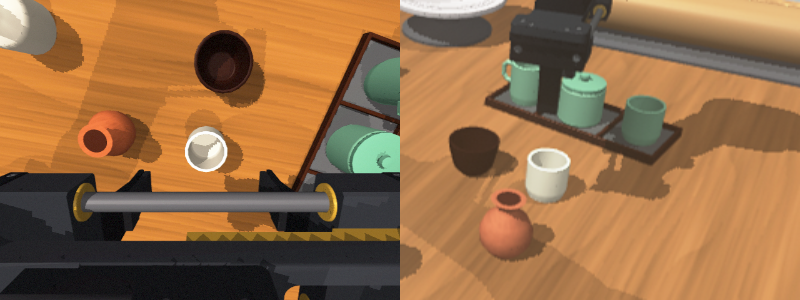

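Tea set is standing in its box. White cup rim is at about (330,238); grip it.

Request:
{"fn": "play_rows", "kwargs": {"gripper": [0.087,0.087,0.087,0.087,0.087,0.087,0.04,0.04,0.04,0.04,0.04,0.04], "linear": [[0.003,0.001,0.03],[0.003,0.001,0.06],[0.003,0.001,0.09],[0.003,0.001,0.11],[0.003,0.001,0.12],[0.003,0.001,0.124],[0.003,0.001,0.124],[0.003,0.001,0.124],[0.003,0.001,0.124],[0.003,0.001,0.124],[0.003,0.001,0.124],[0.003,0.001,0.124]], "turn": [0,0,0,0,0,0,0,0,0,0,0,0], "force": 20}}

```text
clock: 18.2
eef_pos: [453.4, -113.7, 15.9]
ee_rot: [3.141, -0.001, 0.175]
wrist_force: [-0.8, -0.6, 2.9]
opening: 50.5
grip_force: 20.0
```

```bash
python3 -c "
from h import *
go((561,281,125,.175))"
```

```text
clk 18.2 pos [ 453.4 -113.7   15.9] rot [ 3.141e+00 -1.000e-03  1.750e-01] q [-0.14  0.23  0.31  2.09 -0.09  0.83 -1.17] open 50.5 F [-0.8 -0.6  2.9] grip 20.0
(561, 281, 125, 0.175) -> [0.1746, -0.37, -0.1091] turn -0.0
```

Request:
{"fn": "play_rows", "kwargs": {"gripper": [0.04,0.04,0.04,0.04,0.04,0.04,0.04,0.04,0.04,0.04,0.04,0.04], "linear": [[0,0,-0.02],[0,0,-0.05],[0,0,-0.08],[0,0,-0.108],[0.012,-0.025,-0.108],[0.028,-0.06,-0.108],[0.046,-0.098,-0.108],[0.064,-0.136,-0.108],[0.082,-0.174,-0.108],[0.1,-0.212,-0.108],[0.118,-0.25,-0.108],[0.136,-0.288,-0.108]], "turn": [0,0,0,0,0,0,0,0,0,0,0,0]}}

```text
clock: 19.4
eef_pos: [536.9, 195.3, 123.3]
ee_rot: [3.142, 0.0, 0.175]
wrist_force: [0.5, -0.4, -0.8]
opening: 50.4
grip_force: 20.0
```

Request:
{"fn": "play_rows", "kwargs": {"gripper": [0.04,0.04,0.04,0.04,0.04], "linear": [[0.016,-0.034,0],[0.032,-0.068,0],[0.039,-0.082,0],[0.039,-0.082,0],[0.039,-0.082,0]], "turn": [0,0,0,0,0]}}

```text
clock: 19.9
eef_pos: [560.8, 280.5, 123.0]
ee_rot: [3.141, 0.001, 0.175]
wrist_force: [0.2, 0.1, -1.3]
opening: 50.4
grip_force: 20.0
```

```bash
python3 -c "
from h import *
from cell import *
import cv2
go((561,281,21,.175))
c=read_camera('wrist')
cv2.imwrite('pics/w8.png',c['pixels'])"
```

```text
clk 19.9 pos [560.8 280.5 123. ] rot [3.141e+00 1.000e-03 1.750e-01] q [-0.59  0.4   0.07  1.58 -0.03  1.16 -1.91] open 50.4 F [ 0.2  0.1 -1.3] grip 20.0
(561, 281, 21, 0.175) -> [0.0002, -0.0005, 0.102] turn -0.0
```

View pics/w8.png

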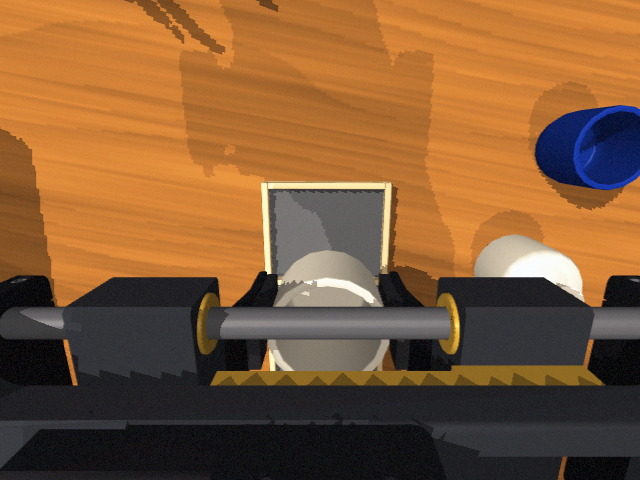

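Far rim at row 183 and column 327: the cup is centred over the narrow bay. Lower and release.

Request:
{"fn": "play_rows", "kwargs": {"gripper": [0.04,0.04,0.04,0.04,0.04,0.04,0.04,0.04,0.072,0.072,0.072,0.072], "linear": [[0,0,0.02],[0,0,0.045],[0,0,0.07],[0,0,0.085],[0,0,0.092],[0,0,0.097],[0,0,0.1],[0,0,0.102],[0,0,0.102],[0,0,0.102],[0,0,0.102],[0,0,0.102]], "turn": [0,0,0,0,0,0,0,0,0,0,0,0]}}

```text
clock: 21.15
eef_pos: [561.3, 281.3, 21.9]
ee_rot: [-3.141, -0.001, 0.175]
wrist_force: [0.5, 0.4, -0.5]
opening: 69.9
grip_force: 0.0
```

```bash
python3 -c "
from h import *
go((556,120,145,.175))"
```

```text
clk 21.15 pos [561.3 281.3  21.9] rot [-3.141e+00 -1.000e-03  1.750e-01] q [-0.58  0.51  0.06  1.66 -0.03  0.97 -1.91] open 69.9 F [ 0.5  0.4 -0.5] grip 0.0
(556, 120, 145, 0.175) -> [-0.0333, 0.1579, -0.1231] turn -0.0
```

Request:
{"fn": "play_rows", "kwargs": {"gripper": [0.072,0.072,0.08,0.087,0.087,0.087,0.087,0.087,0.087,0.087,0.087], "linear": [[0,0,-0.035],[0,0,-0.08],[0,0,-0.123],[-0.007,0.035,-0.123],[-0.015,0.072,-0.123],[-0.024,0.11,-0.123],[-0.03,0.145,-0.123],[-0.033,0.158,-0.123],[-0.033,0.158,-0.123],[-0.033,0.158,-0.123],[-0.033,0.158,-0.123]], "turn": [0,0,0,0,0,0,0,0,0,0,0]}}

```text
clock: 22.25
eef_pos: [555.9, 122.1, 144.5]
ee_rot: [-3.141, -0.0, 0.177]
wrist_force: [-1.0, 0.2, -0.4]
opening: 87.1
grip_force: 0.0
```

```bash
python3 -c "
from h import *
from cell import *
import cv2
go((556,120,16,.175))
c=read_camera('wrist'); d=read_camera('side')
cv2.imwrite('pics/w9.png',np.hstack([cv2.resize(c['pixels'],None,fx=.625,fy=.625),cv2.resize(d['pixels'][250:450,130:397],(400,300))]))"
```

```text
clk 22.25 pos [555.9 122.1 144.5] rot [-3.141 -0.     0.177] q [-0.41  0.26  0.13  1.72 -0.04  1.16 -1.66] open 87.1 F [-1.   0.2 -0.4] grip 0.0
(556, 120, 16, 0.175) -> [-0.0003, 0.002, 0.1285] turn 0.002
```

View pics/w9.png

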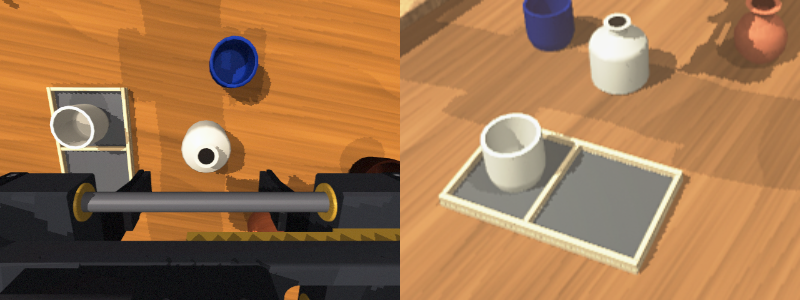

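White cup stands in the narrow bay. Flask mouth at (330,250) is within about 2 mm of the tool axis; grip it.

Request:
{"fn": "play_rows", "kwargs": {"gripper": [0.087,0.087,0.087,0.087,0.087,0.087,0.05,0.05,0.05,0.05,0.05,0.05], "linear": [[0.001,0.002,0.03],[0.001,0.002,0.06],[0.001,0.002,0.09],[0.001,0.002,0.114],[0.001,0.002,0.125],[0.001,0.002,0.1285],[0.001,0.002,0.1285],[0.001,0.002,0.1285],[0.001,0.002,0.1285],[0.001,0.002,0.1285],[0.001,0.002,0.1285],[0.001,0.002,0.1285]], "turn": [0,0,0,0,0,0,0,0,0,0,0,0], "force": 25}}

```text
clock: 23.55
eef_pos: [558.0, 118.8, 17.0]
ee_rot: [-3.141, -0.002, 0.175]
wrist_force: [-2.0, 1.8, 6.7]
opening: 61.8
grip_force: 25.0
```

```bash
python3 -c "
from h import *
go((471.5,265,125,.175))"
```

```text
clk 23.55 pos [558.  118.8  17. ] rot [-3.141e+00 -2.000e-03  1.750e-01] q [-0.39  0.41  0.12  1.82 -0.06  0.91 -1.64] open 61.8 F [-2.   1.8  6.7] grip 25.0
(471.5, 265, 125, 0.175) -> [-0.0597, -0.1591, -0.108] turn 0.0
```

Request:
{"fn": "play_rows", "kwargs": {"gripper": [0.05,0.05,0.05,0.05,0.05,0.05,0.05,0.05,0.05,0.05,0.05,0.05], "linear": [[0,0,-0.02],[0,0,-0.05],[0,0,-0.08],[0,0,-0.108],[-0.01,-0.025,-0.108],[-0.022,-0.06,-0.108],[-0.036,-0.096,-0.108],[-0.048,-0.128,-0.108],[-0.056,-0.15,-0.108],[-0.06,-0.159,-0.108],[-0.06,-0.159,-0.108],[-0.06,-0.159,-0.108]], "turn": [0,0,0,0,0,0,0,0,0,0,0,0]}}

```text
clock: 24.75
eef_pos: [471.4, 262.7, 123.9]
ee_rot: [3.141, -0.0, 0.173]
wrist_force: [-0.7, -0.5, -2.8]
opening: 61.2
grip_force: 25.0
```

```bash
python3 -c "
from h import *
go((471.5,265,22,.175))"
```

```text
clk 24.75 pos [471.4 262.7 123.9] rot [ 3.141 -0.     0.173] q [-0.62  0.22  0.03  1.81 -0.01  1.11 -1.99] open 61.2 F [-0.7 -0.5 -2.8] grip 25.0
(471.5, 265, 22, 0.175) -> [0.0005, -0.0022, 0.1019] turn -0.002
```

Request:
{"fn": "play_rows", "kwargs": {"gripper": [0.05,0.05,0.05,0.05,0.05,0.05,0.05,0.05,0.078,0.078,0.078,0.078], "linear": [[0,-0.002,0.02],[0,-0.002,0.045],[0,-0.002,0.07],[0,-0.002,0.085],[0,-0.002,0.092],[0,-0.002,0.097],[0,-0.002,0.1],[0,-0.002,0.102],[0,-0.002,0.102],[0,-0.002,0.102],[0,-0.002,0.102],[0,-0.002,0.102]], "turn": [0,0,0,0,0,0,0,0,0,0,0,0]}}

```text
clock: 25.95
eef_pos: [470.6, 266.4, 22.5]
ee_rot: [-3.141, -0.001, 0.175]
wrist_force: [-0.9, -0.5, -0.2]
opening: 76.9
grip_force: 0.0
```

Request:
{"fn": "play_rows", "kwargs": {"gripper": [0.078,0.078,0.078,0.078,0.08,0.087,0.087,0.087,0.087,0.087,0.087,0.087], "linear": [[0,0,-0.02],[0,0,-0.05],[0,0,-0.09],[0,0,-0.13],[0,0,-0.15],[0,0.04,-0.16],[0,0.08,-0.16],[0,0.12,-0.16],[0,0.16,-0.16],[0,0.2,-0.16],[0,0.21,-0.16],[0,0.21,-0.16]], "turn": [0,0,0,0,0,0,0,0,0,0,0,0]}}

```text
clock: 27.15
eef_pos: [507.1, 57.7, 182.3]
ee_rot: [3.141, -0.0, 0.171]
wrist_force: [0.4, -0.1, -0.3]
opening: 86.9
grip_force: 0.0
```

```bash
python3 -c "
from h import *
from cell import *
import cv2
d=read_camera('side'); cv2.imwrite('pics/f.png',d['pixels'])"
```

```text
(no output)
```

View pics/f.png

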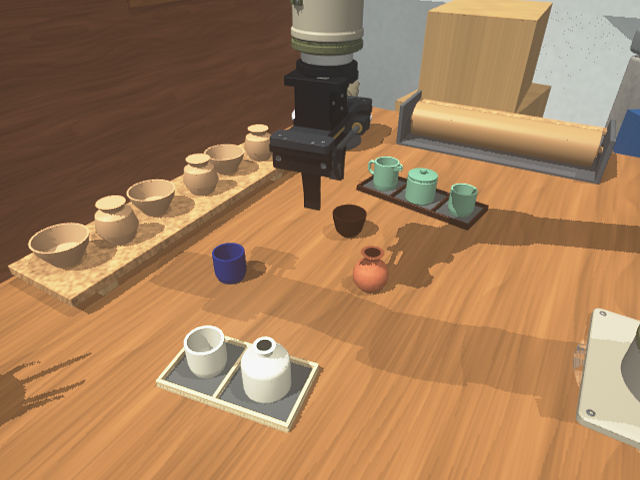

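All five pieces stand upright in their bays: tea set at (386–463, 170–200), wine cup at (206,352), flask at (266,370). The bowl, blue cup and vase have not moved. Handing in.

```bash
python3 -c "
from cell import *
print(finish_job())"
```

```text
the job is handed in; nothing more can be done
None
```

I placed all five pieces upright in their bays and handed the job in at about 27 s of the 134 s allowed; the final side view showed the bowl, blue cup and vase still in place, and the hand-in returned no verdict.

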